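# Shim the rocking kiln shelf, check it, and load the cups

### The arm

A 7-joint arm with a two-finger parallel gripper is mounted at the origin on the work surface. World frame = base frame: x ahead of the robot, y to its left, z up, the work surface at z = 0. Lengths are in m, angles in rad, forces in N, time in s.
With the tool pointing down it reaches from about 0.425 to 0.925 m from the base axis. Payload 6.8 kg.
Tool frame: the origin (TCP) lies midway between the tips of the shut fingers; the grasp point (between the pads) lies 19 mm behind it; z points along the fingers, y is the line along which they close (so a half turn about z gives the same grasp; the last joint's range is limited). The gripper opens to 85 mm and grips with 20 to 120 N. Pads are 22 mm wide; open, the fingers measure 114 mm over their backs; the gripper's body (76 mm by 85 mm) begins 54 mm behind the grasp point. The pads swing forward as they close: fully open they stand 13 mm farther back than shut.
Start: joints at [1.159, 0.477, 0.022, 1.555, -0.011, 1.109, -0.083], TCP at [0.202, -0.644, 0.231] pointing down, gripper open.
Joint ranges: [-2.96, 2.96], [-0.34, 2.1], [-1.41, 1.46], [0.24, 2.44], [-1.37, 4.51], [0.17, 1.92], [-2.96, 2.96]. Speed limits (rad/s): [2.39, 2.39, 3.14, 3.14, 3.14, 3.14, 3.14].

### API

Orientations are given as a unit quaternion [x, y, z, w].
In Python, from bench import ctrl gives the robot as it stands.
- The arm moves only by the tool jog_arm, called as name(argument=value, ...) on one line, values as JSON. Schema: {"type":"object","properties":{"offsets":{"type":"string"},"only":{"type":"string"},"quiet":{"type":"boolean"},"lines":{"type":"string"}},"required":["offsets"],"additionalProperties":false}. offsets is a string of 1 to 20 rows, parted by a bar, with the numbers parted by spaces; each row has 5 numbers: dx, dy, dz in cm, then a turn about the tool's z in rad, then the finger opening in m; each row is the pose to reach, as a shift and turn from the pose commanded when the call began, along the tool's axes at that moment; what a row does not reach only later rows make up. A row lasts 1/10 s, in which the tool goes at most 0.05 m and 0.15 rad, less where a joint would pass 70% of its speed; a pose out of reach is approached as far as the arm can. The fingers move at their own pace and stop on an object; the grip force is fixed at half the most. Time passes only in rows, so rows that do not move let the fingers close. The tool returns the time, the measured TCP pose, the force, the opening and the grip force at its end. only (a regular expression) keeps the lines of the reply that match it, lines (a string "A,B") keeps lines A to B, and quiet returns only ok. Input that does not fit is refused with a message, and nothing moves.
- ctrl.observe(): the state, without advancing time (a new reading comes with each control period).
- ctrl.get_image(name): name is "scene" or "top" or "wrist"; returns a dict with "color" (384x512x3 uint8, red, green, blue), "intrinsics" (3x3 intrinsics, pixels), "R" (3x3) and "t" (3): a world point X has camera coordinates R X + t; the wrist camera has in their place "mount" (4x4, takes a point from camera to tool coordinates, whose origin is the TCP and whose axes are the flange's). Camera axes: x right, y down, z forward; pixel columns grow to the right and rows downward; lengths in m; the calibration is good to about 2 mm. A picture is of the moment at which its call begins: read the wrist's pose just before it. There is no depth.
- ctrl.job_done(): hands the job in; it is judged then, once.
The state is a dict: "t": time; "joints": joint angles; "qd": joint speeds; "tau": joint torques, N m; "tool_pos": TCP position; "ee_rot": TCP orientation; "ft_force": force on the tool from outside, world axes, zero at the start; "torque": the same for the moment, N m; "grip_width": finger opening in m; "grasp_force": force on a finger pad.
Only numpy, scipy, OpenCV 4.12 (cv2) and the standard library are available. Lean on these libraries where they do the work, as an engineer would, in place of code of your own. Each camera call takes 0.05 s, during which the arm holds its last target. There are 200 camera calls.

### The job

The kiln shelf on its deck rocks, because the prop under its corner nearest the robot's right hand is too short. By trying the shims, find the thickest one that slides in between that prop and the shelf without forcing, leave it lying on the prop, and press down firmly on the shelf above it to check that the corner no longer dips. Then load all the cups on the shelf, upright, well in from its edges and not touching one another, with the shims you do not need lying flat on the grey mat, and without shifting or lifting the shelf or disturbing the glaze jar and the wooden rib beside it.

Things in the scene. Friction and masses are not known exactly. Their poses are not given: they have to be found in the camera images.
- shelf: kiln shelf, a loose off-white slab 260 (x) by 300 (y) by 15 mm (z), 2.7 kg; origin at the centre of its underside. It rests level on three good props, its underside 85 mm and its top 100 mm above the table. A push of about 5 N down on the corner over the short prop rocks that corner down until it meets something.
- shelf_corner (a point): point on the shelf's top face over the short prop, 25 mm in from the shelf's front edge (-x side) and 22 mm in from its right edge (-y side); 100 mm above the table while the shelf is level. The place to press on.
- short_prop (a point): foot of the short prop, on its axis, 25 mm above the table; x points away from the robot, into the shelf, as the shelf's x. A fixed round cream post 40 mm across, its axis 14 mm in from the shelf's front and right edges, so that it peeps out 6 mm. The gap between its top and the shelf's underside is unknown: 2 mm more than the thickness of one of the four shims.
- deck: fixed grey refractory slab 310 (x) by 350 (y) by 25 mm, carrying the props, centred under the shelf and in line with it; origin under its centre. A shim is slid in level, along the deck's +x, from in front of the short prop, leaving about 40 mm of its length sticking out in front of the shelf's edge.
- mat: grey felt mat lying on the table, 330 (x) by 170 mm (y), less than 1 mm thick; origin at its centre.
- shim8: fired-clay kiln shim, a flat tan bar 100 long (its x axis) by 26 wide (y) by 8 mm thick (z); origin at the centre of its underside. Starts lying flat on the grey mat; the four shims lie in any order.
- shim12: fired-clay kiln shim, a flat tan bar 100 long (its x axis) by 26 wide (y) by 12 mm thick (z); origin at the centre of its underside. Starts lying flat on the grey mat; the four shims lie in any order.
- shim16: fired-clay kiln shim, a flat tan bar 100 long (its x axis) by 26 wide (y) by 16 mm thick (z); origin at the centre of its underside. Starts lying flat on the grey mat; the four shims lie in any order.
- shim20: fired-clay kiln shim, a flat tan bar 100 long (its x axis) by 26 wide (y) by 20 mm thick (z); origin at the centre of its underside. Starts lying flat on the grey mat; the four shims lie in any order.
- cup0: unglazed terracotta-coloured cup, 60 mm across the rim and 68 mm tall, wall 5 mm, narrower at the foot, 0.1 to 0.2 kg; origin at the centre of its foot. Three or four cups are present; they start on the table to the robot's left.
- cup1: unglazed terracotta-coloured cup, 60 mm across the rim and 68 mm tall, wall 5 mm, narrower at the foot, 0.1 to 0.2 kg; origin at the centre of its foot. Three or four cups are present; they start on the table to the robot's left.
- cup2: unglazed terracotta-coloured cup, 60 mm across the rim and 68 mm tall, wall 5 mm, narrower at the foot, 0.1 to 0.2 kg; origin at the centre of its foot. Three or four cups are present; they start on the table to the robot's left.
- cup3: unglazed terracotta-coloured cup, 60 mm across the rim and 68 mm tall, wall 5 mm, narrower at the foot, 0.1 to 0.2 kg; origin at the centre of its foot. Three or four cups are present; they start on the table to the robot's left.
- glaze_jar: blue glaze jar with a white cap, 68 mm wide, 85 mm tall, a bystander; origin at its foot.
- rib: small wooden rib 90 x 45 x 6 mm lying on the table, a bystander; origin at the centre of its underside.

How it is judged:
By the outcome, as a careful person would: the job done as asked, in the order asked, and still so for the second after the job is handed in, with the robot touching nothing.
Of cup0, cup1, cup2, cup3 only 3 to 4 are there at a start; the rules pass over those that are not, and their reading is None.
At some moment in a run one of cup0, cup1, cup2, cup3, shim8 may be knocked a few centimetres aside while the robot is not near it.
It also fails if it takes over 210 s, if anything falls off the work surface, if the arm or the gripper's body presses on something with over 40 N, if the wrist force passes 120 N, or if a joint passes its speed limit or range.

## Working session

There is one attempt and no reset: what is moved stays moved. The work goes in short steps, Python scripts to look and compute and a tool call to move; the robot and the scene stay as the last step left them, time stands still between calls to the robot, and variables do not carry over. Pictures are saved under pics/ and viewed, at most 14 in all, crops included, and the job is handed in when it is done.

```bash
ls; mkdir -p pics; python3 - <<'E'
from bench import ctrl
import cv2
s=ctrl.observe(); print({k:s[k] for k in('t','tool_pos','ee_rot','ft_force','grip_width')})
for n in("scene","top"):
    im=ctrl.get_image(n); cv2.imwrite(f'pics/{n}0.png',im["color"][:,:,::-1]); print(n,im["intrinsics"],im["R"],im["t"])
E
```

```text
bench.py
pics
{'t': 0.0, 'tool_pos': array([ 0.20171277, -0.64354033,  0.23033449]), 'ee_rot': array([ 9.88483480e-01,  1.51326109e-01, -2.16480694e-04, -8.77916629e-04]), 'ft_force': array([ 0.20199498,  0.11380789, -0.90020702]), 'grip_width': 0.08563052281550432}
scene [[457.56513319   0.         253.46988258]
 [  0.         457.56513319 183.9367106 ]
 [  0.           0.           1.        ]] [[-0.47146494  0.88185815 -0.00685622]
 [ 0.73051004  0.38617123 -0.56322896]
 [-0.49404037 -0.27055125 -0.82627243]] [ 0.20743222 -0.34094891  1.7648505 ]
top [[379.73038042   0.         254.29815173]
 [  0.         379.73038042 189.66240709]
 [  0.           0.           1.        ]] [[-0.12458513 -0.99220651  0.00218573]
 [-0.96654347  0.12086439 -0.22624219]
 [ 0.2242148  -0.03029901 -0.97406863]] [0.09116719 0.4927572  0.91632537]
```
View pics/scene0.png

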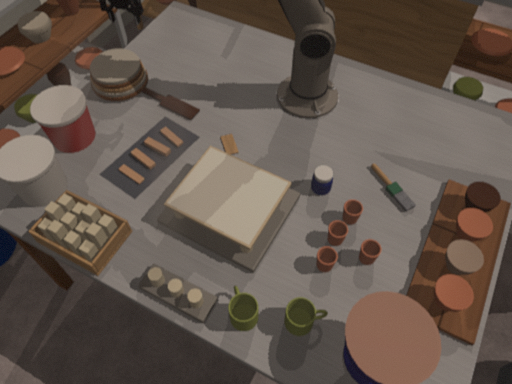

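View pics/top0.png

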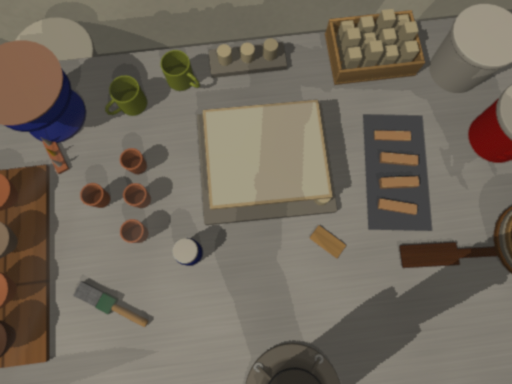

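The scene view shows the robot at the top and the shelf at its middle (230,195). The mat with four shims is at (150,155), the jar at (322,180), and four cups at (352,212), (338,233), (327,259) and (370,252). In the top view, x+ is up and y+ is left. The shims are at (393,136), (399,159), (399,182) and (398,207), the cups at (133,161), (95,195), (136,195) and (133,231), the short prop peeps out at (323,200), and the rib is at (328,240).

```bash
cat > h.py <<'E'
import numpy as np, cv2
from scipy.spatial.transform import Rotation as Ro
from bench import ctrl
def shot(name,save=None):
    s=ctrl.observe(); im=ctrl.get_image(name); K=im["intrinsics"]
    if name=="wrist":
        M=np.array(im["mount"]); Rt=Ro.from_quat(s["ee_rot"]).as_matrix()
        Rcw=Rt@M[:3,:3]; c=Rt@M[:3,3]+s["tool_pos"]
    else: Rcw=im["R"].T; c=-Rcw@im["t"]
    if save: cv2.imwrite(f'pics/{save}.png',im["color"][:,:,::-1])
    return dict(img=im["color"],K=np.array(K),Rcw=Rcw,c=np.array(c),s=s)
def ray(v,px):
    p=np.atleast_2d(px).astype(float); d=np.c_[p,np.ones(len(p))]@np.linalg.inv(v["K"]).T
    return d@v["Rcw"].T
def onz(v,px,z):
    d=ray(v,px); return v["c"]+d*((z-v["c"][2])/d[:,2])[:,None]
def proj(v,X):
    q=(np.atleast_2d(X)-v["c"])@v["Rcw"]@v["K"].T; return q[:,:2]/q[:,2:]
def totool(s,d):  # world vector -> tool axes
    return Ro.from_quat(s["ee_rot"]).as_matrix().T@np.asarray(d)
def blobs(mask,amin):
    n,l,st,c=cv2.connectedComponentsWithStats(mask.astype(np.uint8)); out=[]
    for i in range(1,n):
        if st[i,4]>=amin:
            cn=max(cv2.findContours((l==i).astype(np.uint8),0,1)[0],key=cv2.contourArea); out.append((c[i],st[i,4],cn))
    return out
E
python3 - <<'E'
from h import *
np.set_printoptions(precision=4,suppress=True)
v=shot("top"); hsv=cv2.cvtColor(v["img"],cv2.COLOR_RGB2HSV)
for p in [(393,136),(250,130),(399,150),(133,158),(188,251),(328,240),(225,215),(323,200),(230,20)]: print(p,hsv[p[1],p[0]])
print("shims",onz(v,[(393,136),(399,159),(399,182),(398,207)],.014))
print("cups",onz(v,[(133,161),(95,195),(136,195),(133,231)],.05))
print("shelf",onz(v,[(204,109),(318,102),(330,196),(209,207)],.1))
print("mat",onz(v,[(364,115),(423,115),(430,229),(369,229)],0.))
print("jar,rib",onz(v,[(186,251)],.085),onz(v,[(328,241)],.006))
print(ctrl.observe()['t'], 'tool axes', Ro.from_quat(ctrl.observe()['ee_rot']).as_matrix())
w=shot("wrist","w0"); print(w["K"],w["Rcw"],w["c"])
E
```

```text
(393, 136) [ 15 130 149]
(250, 130) [ 24  49 162]
(399, 150) [ 0  4 63]
(133, 158) [ 11 145  60]
(188, 251) [ 21  38 160]
(328, 240) [ 17 140 129]
(225, 215) [ 20  48 106]
(323, 200) [ 21  77 158]
(230, 20) [ 23  41 105]
shims [[ 0.6137 -0.3723  0.014 ]
 [ 0.5463 -0.3748  0.014 ]
 [ 0.4827 -0.3612  0.014 ]
 [ 0.416  -0.3442  0.014 ]]
cups [[0.6178 0.3351 0.05  ]
 [0.5385 0.4367 0.05  ]
 [0.5255 0.3323 0.05  ]
 [0.4337 0.3448 0.05  ]]
shelf [[ 0.7174  0.1323  0.1   ]
 [ 0.7005 -0.1617  0.1   ]
 [ 0.4516 -0.1504  0.1   ]
 [ 0.4611  0.1446  0.1   ]]
mat [[ 0.6909 -0.3095  0.    ]
 [ 0.6702 -0.4763  0.    ]
 [ 0.3491 -0.4217  0.    ]
 [ 0.3692 -0.2611  0.    ]]
jar,rib [[0.3644 0.2111 0.085 ]] [[ 0.3511 -0.1466  0.006 ]]
0.15 tool axes [[ 0.9542  0.2991 -0.0005]
 [ 0.2991 -0.9542  0.0013]
 [-0.0001 -0.0014 -1.    ]]
[[300.4812   0.     250.9673]
 [  0.     300.4812 193.8168]
 [  0.       0.       1.    ]] [[ 0.2984 -0.9163 -0.2669]
 [-0.9544 -0.2869 -0.0823]
 [-0.0011  0.2793 -0.9602]] [ 0.2694 -0.6224  0.3728]
```

View pics/w0.png

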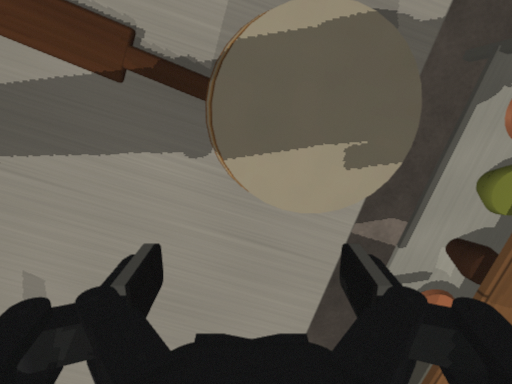

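The wrist camera looks along the tool with image-up = tool +x. It shows only the plate and table for now, so I'll go over the mat.

Units first: shifts go in cm. So -0.02 m is -2, 0.376 m is 37.6.

jog_arm(offsets="37.6 -13.8 -2 -1.117 0.045 | 37.6 -13.8 -2 -1.117 0.045 | 37.6 -13.8 -2 -1.117 0.045 | 37.6 -13.8 -2 -1.117 0.045 | 37.6 -13.8 -2 -1.117 0.045 | 37.6 -13.8 -2 -1.117 0.045 | 37.6 -13.8 -2 -1.117 0.045 | 37.6 -13.8 -2 -1.117 0.045 | 37.6 -13.8 -2 -1.117 0.045 | 37.6 -13.8 -2 -1.117 0.045")

```text
t: 1.2
tool_pos: [0.5207, -0.3983, 0.251]
ee_rot: [0.757, 0.653, 0.0, -0.0]
ft_force: [-0.7, -0.0, -0.3]
grip_width: 0.0448
grasp_force: 0.0
```

```bash
python3 - <<'E'
from h import *
np.set_printoptions(precision=4,suppress=True)
w=shot("wrist","w1"); hsv=cv2.cvtColor(w["img"],cv2.COLOR_RGB2HSV)
m=(hsv[...,1]>90)&(hsv[...,0]>8)&(hsv[...,0]<22)&(hsv[...,2]>80)
for c,a,cn in blobs(m,800):
    r=cv2.minAreaRect(cn); print(c,a,r, onz(w,c,.014)); 
E
```

```text
[487.9273 103.1326] 9538 ((485.5, 103.5), (207.0, 51.0), 90.0) [[ 0.8149 -0.3661  0.014 ]]
[165.3884 131.726 ] 1730 ((165.070556640625, 132.0823516845703), (22.088592529296875, 81.4516830444336), 4.39870548248291) [[ 0.4216 -0.342   0.014 ]]
[325.7983 131.521 ] 1735 ((325.9720458984375, 131.93368530273438), (21.88997459411621, 81.37919616699219), 3.6913859844207764) [[ 0.6184 -0.371   0.014 ]]
[216.9724 137.6608] 1775 ((216.77587890625, 138.31033325195312), (82.6302490234375, 22.09010124206543), 85.2363510131836) [[ 0.4836 -0.3585  0.014 ]]
[271.0214 141.1697] 1732 ((270.9877014160156, 141.63526916503906), (21.819114685058594, 81.30110168457031), 5.19442892074585) [[ 0.5497 -0.3728  0.014 ]]
```

View pics/w1.png

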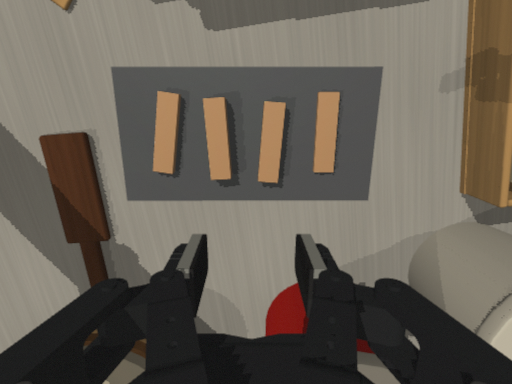

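The mat spans about (112–382, 67–200). The four shims are at (165,132), (217,138), (271,141) and (326,131), and their world positions agree with the top view. Their thicknesses can't be told apart at this range, so I'll go lower.

Converted, -0.03 m is -3, 0.19 m is 19.

jog_arm(offsets="-3 0 19 0 0.045 | -3 0 19 0 0.045 | -3 0 19 0 0.045 | -3 0 19 0 0.045 | -3 0 19 0 0.045")

```text
t: 1.75
tool_pos: [0.5081, -0.43, 0.0546]
ee_rot: [0.76, 0.65, -0.002, -0.006]
ft_force: [-1.5, 0.8, -0.7]
grip_width: 0.0449
grasp_force: 0.0
```

```bash
python3 - <<'E'
from h import *
np.set_printoptions(precision=4,suppress=True)
w=shot("wrist","w2"); hsv=cv2.cvtColor(w["img"],cv2.COLOR_RGB2HSV)
m=(hsv[...,1]>90)&(hsv[...,0]>8)&(hsv[...,0]<22)&(hsv[...,2]>60)
b=[x for x in blobs(m,1500) if x[1]<8000]
for c,a,cn in sorted(b,key=lambda x:x[0][0]):
    q=cv2.boxPoints(cv2.minAreaRect(cn)); 
    print(c,a,cv2.minAreaRect(cn))
I=cv2.cvtColor(w["img"],cv2.COLOR_RGB2BGR)[0:240,60:440]; cv2.imwrite('pics/w2c.png',cv2.resize(I,None,fx=2.1,fy=2.1,interpolation=cv2.INTER_CUBIC))
E
```

```text
(no output)
```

View pics/w2c.png

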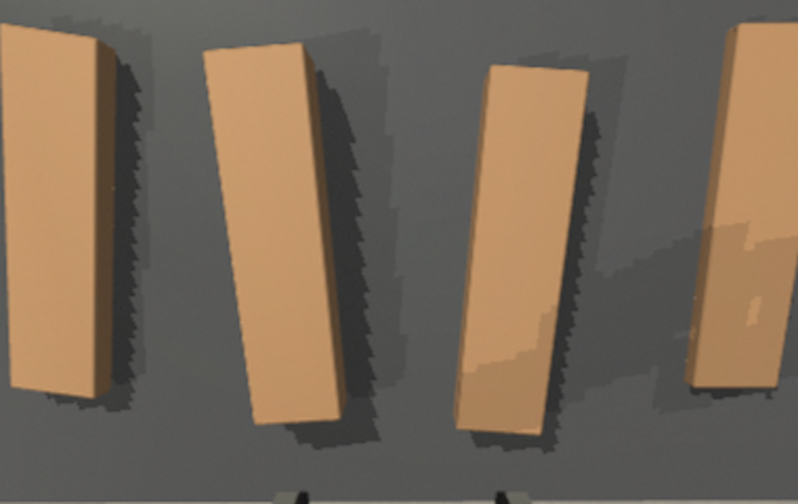

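The picture shows the four shims with their top faces and narrow side faces: A at left (0–115), B (204–345), C (458–588), D (690–798+). I'll measure the top-face lengths to get the heights.

```bash
python3 - <<'E'
from h import *
from scipy.optimize import brentq
np.set_printoptions(precision=4,suppress=True)
w=shot("wrist"); print(w["s"]["tool_pos"],w["s"]["t"]); hsv=cv2.cvtColor(w["img"],cv2.COLOR_RGB2HSV)
m=(hsv[...,1]>70)&(hsv[...,0]>8)&(hsv[...,0]<22)
print("V along row 100",hsv[100,50:470:3,2])
for thr in (0,120):
  b=[x for x in blobs(m&(hsv[...,2]>thr),2000) if x[1]<14000]
  for c,a,cn in sorted(b,key=lambda x:x[0][0]):
    q=cv2.minAreaRect(cn); ap=cv2.approxPolyDP(cn,4,True)[:,0]
    print(thr,c,a,np.round(q[1],1),ap.tolist())
E
```

```text
[ 0.5111 -0.4305  0.0586] 1.8
V along row 100 [ 89  89  90  90 197 196 195 196 195 195 195 195 195 195 195 196 196 185
  85  84  82  48  50  51  68  81  91  91  91  91  89  90  89  91  89  89
  91  90 195 196 197 197 196 196 196 196 196 195 195 195 194 194 175  85
  68  52  52  53  52  75  82  82  82  83  82  89  91  90  90  90  90  91
  91  91  90  90  94 169 193 192 193 194 193 192 191 191 191 191 191 189
 189 184  53  53  81  81  81  87  88  89  89  87  88  88  89  88  89  88
  88  89  87  87  88 129 171 190 190 189 190 190 189 188 188 187 187 188
 188 188 106  84  88  88  87  89  88  88  85  82  80  79]
0 [85.272  98.8288] 8659 [175.  54.] [[58, 13], [63, 182], [101, 188], [110, 179], [112, 28], [102, 19]]
0 [188.2939 108.888 ] 8533 [179.8  51. ] [[198, 22], [153, 26], [179, 200], [216, 198], [220, 190], [206, 42]]
0 [299.995  116.3671] 7774 [ 48.2 172.3] [[288, 32], [271, 198], [309, 205], [332, 36]]
0 [411.1806  95.3991] 7992 [ 50.1 175.6] [[447, 13], [403, 13], [397, 18], [381, 182], [421, 181]]
120 [81.1094 98.3051] 7246 [174.  45.] [[58, 13], [63, 182], [101, 187], [103, 21]]
120 [186.0463 108.645 ] 7740 [177.6  46.9] [[198, 22], [153, 26], [177, 199], [217, 196]]
120 [299.9657 115.9685] 7546 [ 47.5 171.5] [[288, 32], [273, 202], [310, 204], [332, 36]]
120 [412.2635  94.0011] 7605 [ 48.4 176.9] [[447, 13], [398, 17], [383, 182], [421, 180]]
```

```bash
python3 - <<'E'
from h import *
from scipy.optimize import brentq
np.set_printoptions(precision=4,suppress=True)
w=shot("wrist"); hsv=cv2.cvtColor(w["img"],cv2.COLOR_RGB2HSV); print(w["s"]["tool_pos"])
m=(hsv[...,1]>70)&(hsv[...,0]>8)&(hsv[...,0]<22)
E={"A":[(58,13),(63,182),(103,20),(101,187.5)],"B":[(153,26),(178,199.5),(198,22),(217,197)],"C":[(332,36),(310,204.5),(332,36),(310,204.5)],"D":[(447,13),(421,181),(447,13),(421,181)]}
g=cv2.cvtColor(w["img"],cv2.COLOR_RGB2GRAY)
for k,e in E.items():
    e=cv2.cornerSubPix(g,np.float32(e).reshape(-1,1,2),(3,3),(-1,-1),(3,40,.01)).reshape(-1,2)
    hs=[brentq(lambda h:np.linalg.norm(np.diff(onz(w,e[i:i+2],h),axis=0))-.1,-.05,.08) for i in(0,2)]
    P=onz(w,e,np.mean(hs)); d=P[0]-P[1]
    print(k,np.round(hs,4),e.tolist(),"yaw",np.degrees(np.arctan2(d[1],d[0])), P[:,:2].tolist())
E
```

```text
[ 0.5137 -0.4308  0.0616]
A [0.0091 0.0105] [[55.16407012939453, 13.133684158325195], [60.51676940917969, 180.6147918701172], [103.0, 20.0], [98.9010238647461, 186.32725524902344]] yaw 72.89007031192389 [[0.42137044594175704, -0.2926263892042935], [0.39205366507343237, -0.3878633432756281], [0.4474266516177251, -0.30020400645438994], [0.4161117989742595, -0.39554854667963385]]
B [0.0197 0.0202] [[153.0, 26.0], [178.0, 199.5], [198.0, 22.0], [217.0, 197.0]] yaw 85.19704713725874 [[0.477705868269195, -0.31038152995248175], [0.4693452424349696, -0.4098840680280505], [0.5024809496703784, -0.31223457159620144], [0.49435760185062577, -0.41205183368790915]]
C [0.0167 0.0167] [[332.0, 36.0], [310.0, 204.5], [332.0, 36.0], [310.0, 204.5]] yaw 77.25979916145306 [[0.5751692185672148, -0.32979484991780905], [0.5531161564364357, -0.4273328550781361], [0.5751692185672148, -0.32979484991780905], [0.5531161564364357, -0.4273328550781361]]
D [0.0092 0.0092] [[444.44219970703125, 11.381097793579102], [421.0, 181.0], [444.44219970703125, 11.381097793579102], [421.0, 181.0]] yaw 82.58336741992656 [[0.6418313775623082, -0.3256909058706119], [0.628923030899663, -0.4248542790808702], [0.6418313775623082, -0.3256909058706119], [0.628923030899663, -0.4248542790808702]]
```

```bash
python3 - <<'E'
from h import *
from scipy.optimize import brentq
np.set_printoptions(precision=4,suppress=True)
w=shot("wrist"); hsv=cv2.cvtColor(w["img"],cv2.COLOR_RGB2HSV); print(w["s"]["tool_pos"],w["s"]["qd"].max())
m=(hsv[...,1]>70)&(hsv[...,0]>8)&(hsv[...,0]<22)&(hsv[...,2]>120)
for c,a,cn in sorted([x for x in blobs(m,2000) if x[1]<14000],key=lambda x:x[0][0]):
    # long edges: farthest corners of the quad
    q=cv2.approxPolyDP(cn,5,True)[:,0].astype(float)
    top=q[q[:,1]<100]; bot=q[q[:,1]>100]; top=top[np.argsort(top[:,0])]; bot=bot[np.argsort(bot[:,0])]; bot[:,1]+=1
    hs=[brentq(lambda h:np.linalg.norm(np.diff(onz(w,[top[i],bot[i]],h),axis=0))-.1,-.05,.08) for i in(0,-1)]
    print(c,np.round(hs,4),top.tolist(),bot.tolist())
    h=np.mean(hs)
    r=cv2.minAreaRect(cn); P=onz(w,cv2.boxPoints(r),h); P=onz(w,[top[0],top[-1],bot[-1],bot[0]],h); d=P[0]+P[1]-P[2]-P[3]
    print("   centre",P.mean(0),"yaw",np.degrees(np.arctan2(d[1],d[0])))
E
```

```text
[ 0.5154 -0.4309  0.0634] 0.002076782131699298
[76.7277 97.5473] [0.0102 0.01  ] [[54.0, 14.0], [98.0, 21.0]] [[59.0, 181.0], [97.0, 186.0]]
   centre [ 0.4189 -0.3443  0.0101] yaw 72.74856607829867
[179.8537 108.5528] [0.0175 0.0187] [[147.0, 28.0], [192.0, 24.0]] [[172.0, 198.0], [210.0, 196.0]]
   centre [ 0.4833 -0.3609  0.0181] yaw 84.95102602432314
[291.3673 115.9258] [0.0146 0.0147] [[279.0, 34.0], [322.0, 38.0]] [[264.0, 200.0], [301.0, 203.0]]
   centre [ 0.5489 -0.3753  0.0146] yaw 77.03234053129253
[400.3394  94.9781] [0.0012 0.0052] [[386.0, 21.0], [433.0, 16.0]] [[372.0, 181.0], [409.0, 180.0]]
   centre [ 0.6211 -0.3746  0.0032] yaw 82.23108538877965
```

Order by measured height, with positions in m and yaw in degrees:

| Shim | x | y | yaw |
|---|---|---|---|
| A = shim12 | .419 | −.344 | 73 |
| B = shim20 | .483 | −.361 | 85 |
| C = shim16 | .549 | −.375 | 77 |
| D = shim8 | .621 | −.375 | 82 |

I'll take the thickest first and grip its near end.

Converted, 0.059 m is 5.9, -0.041 m is -4.1.

jog_arm(offsets="3.4 -4.1 2 -0.068 0.045 | 3.4 -4.1 3 -0.068 0.045 | 3.4 -4.1 5.9 -0.068 0.045 | 3.4 -4.1 5.9 -0.068 0.045 | 3.4 -4.1 5.9 -0.068 0.045 | 3.4 -4.1 5.9 -0.068 0.045")

```text
t: 2.55
tool_pos: [0.4811, -0.3909, 0.0045]
ee_rot: [0.736, 0.677, 0.0, 0.002]
ft_force: [0.5, 0.6, 0.1]
grip_width: 0.0449
grasp_force: 0.0
```

jog_arm(offsets="0 0 0 0 0.01 | 0 0 0 0 0.01 | 0 0 0 0 0.01 | 0 0 0 0 0.01")

```text
t: 2.95
tool_pos: [0.4808, -0.3907, 0.0041]
ee_rot: [0.736, 0.677, 0.0, 0.001]
ft_force: [-1.4, 0.8, 7.0]
grip_width: 0.0243
grasp_force: 60.0
```

```bash
python3 - <<'E'
from h import *
w=shot("wrist","g1")
v=shot("top"); hsv=cv2.cvtColor(v["img"],cv2.COLOR_RGB2HSV)
I=v["img"][90:230,190:350,::-1]; cv2.imwrite('pics/shelf.png',cv2.resize(I,None,fx=4,fy=4,interpolation=cv2.INTER_CUBIC))
E
```

```text
(no output)
```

View pics/shelf.png

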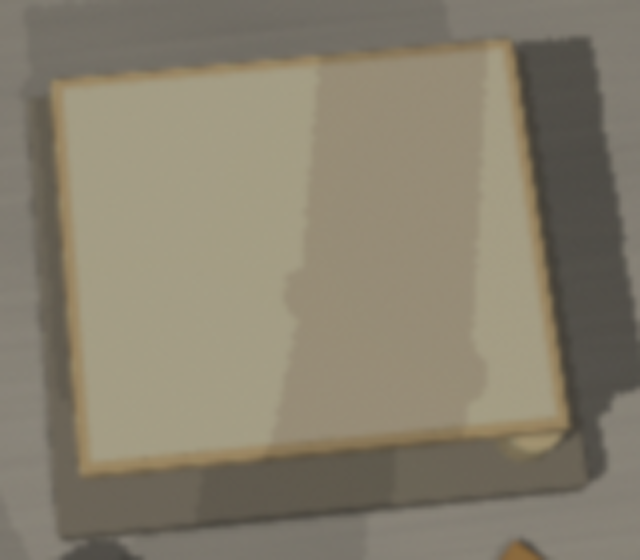

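The top view shows the shelf outline with corners at crop px (82,474), (568,428), (514,40) and (52,80). The short prop peeps out at (535,440).

Converted, -0.13 m is -13, -0.1 m is -10.

jog_arm(offsets="0 0 -5 0 0.01 | 0 0 -10 0 0.01 | 0 0 -13 0 0.01 | 0 0 -13 0 0.01 | 0 0 -13 0 0.01")

```text
t: 3.55
tool_pos: [0.4796, -0.3902, 0.1332]
ee_rot: [0.736, 0.677, 0.0, 0.001]
ft_force: [-0.0, 0.4, -1.8]
grip_width: 0.0248
grasp_force: 59.5
```

```bash
python3 - <<'E'
from h import *
np.set_printoptions(precision=4,suppress=True)
v=shot("top"); print("cam",v["c"])
px=np.array([(82,474),(568,428),(514,40),(52,80)])/4+[190,90]
P=onz(v,px,.1)[:,:2]; print(P)
for i in range(4): print(np.linalg.norm(P[i]-P[i-1]))
# best fit rectangle (rigid)
L=np.array([(-.13,.15),(-.13,-.15),(.13,-.15),(.13,.15)]); c=P.mean(0); H=(P-c).T@L
yaw=np.arctan2(H[1,0]-H[0,1],H[0,0]+H[1,1]); print("centre",c,"yaw",np.degrees(yaw)); R=np.array([[np.cos(yaw),-np.sin(yaw)],[np.sin(yaw),np.cos(yaw)]])
print("fit corners",c+L@R.T,"prop",c+R@[-.116,-.136],"press",c+R@[-.105,-.128])
t=c+R@[-.13-.02,-.136]; print("grasp target when in",t,"start",c+R@[-.13-.1,-.136])
w=shot("wrist"); g=w["s"]; print(g["tool_pos"],g["ft_force"],g["grasp_force"],Ro.from_quat(g["ee_rot"]).as_euler('xyz',degrees=True))
E
```

```text
cam [0.2822 0.0587 1.0038]
[[ 0.457   0.1413]
 [ 0.4486 -0.1548]
 [ 0.7058 -0.1639]
 [ 0.715   0.1351]]
0.2580162423657255
0.2962661398200642
0.25743492488494574
0.29911879909175043
centre [ 0.5816 -0.0106] yaw -1.6937429825473873
fit corners [[ 0.4561  0.1432]
 [ 0.4472 -0.1567]
 [ 0.7071 -0.1643]
 [ 0.716   0.1355]] prop [ 0.4616 -0.1431] press [ 0.4729 -0.1354]
grasp target when in [ 0.4276 -0.1421] start [ 0.3477 -0.1397]
[ 0.4788 -0.3897  0.1318] [-1.1788 -0.1358 -1.115 ] 59.534634947776794 [-179.9449   -0.0151   85.2946]
```

Converted, 0.15 m is 15, -0.133 m is -13.3.

jog_arm(offsets="15 -13.3 0 1.513 0.01 | 15 -13.3 0 1.513 0.01 | 15 -13.3 0 1.513 0.01 | 15 -13.3 0 1.513 0.01 | 15 -13.3 0 1.513 0.01 | 15 -13.3 0 1.513 0.01 | 15 -13.3 0 1.513 0.01 | 15 -13.3 0 1.513 0.01 | 15 -13.3 0 1.513 0.01 | 15 -13.3 0 1.513 0.01 | 15 -13.3 0 1.513 0.01 | 15 -13.3 0 1.513 0.01")

```text
t: 4.85
tool_pos: [0.3586, -0.2291, 0.1315]
ee_rot: [1.0, -0.01, -0.001, -0.0]
ft_force: [0.0, 0.0, -1.3]
grip_width: 0.0247
grasp_force: 59.5
```

```bash
python3 - <<'E'
from h import *
w=shot("wrist","h1"); s=w["s"]; print(s["tool_pos"],s["joints"])
E
```

```text
[ 0.35860708 -0.22907476  0.13148837] [ 0.52677405  0.21550243 -0.11758544  2.21369644  0.03819031  0.71622489
 -1.20837273]
```

View pics/h1.png

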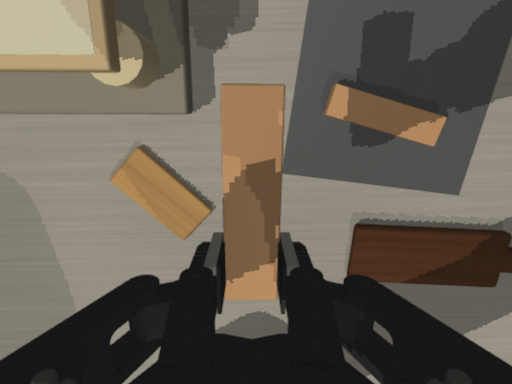

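The shim hangs straight along the tool (columns 222–283, tip at row 85). The shelf corner is at about (116,71), the prop at (120,55), and the deck corner at (188,112).

```bash
python3 - <<'E'
from h import *
np.set_printoptions(precision=4,suppress=True)
w=shot("wrist"); s=w["s"]; print(s["t"],s["tool_pos"],Ro.from_quat(s["ee_rot"]).as_euler('xyz',degrees=True))
hsv=cv2.cvtColor(w["img"],cv2.COLOR_RGB2HSV)
print("row40",[tuple(x) for x in hsv[40,84:160:4]]); print("col60",[tuple(x) for x in hsv[40:90:4,60]])
print("shelf corner",onz(w,[(107,60),(117,71)],.1),"deck corner",onz(w,[(189,112)],.025))
print("tip",onz(w,[(221,85),(284,85)],s["tool_pos"][2]+.017),"tail",onz(w,[(224,299),(276,299)],s["tool_pos"][2]+.017))
E
```

```text
4.9 [ 0.3588 -0.2292  0.1316] [-179.9625    0.0838   -1.1817]
row40 [(np.uint8(25), np.uint8(46), np.uint8(195)), (np.uint8(26), np.uint8(47), np.uint8(195)), (np.uint8(20), np.uint8(56), np.uint8(167)), (np.uint8(18), np.uint8(88), np.uint8(168)), (np.uint8(18), np.uint8(88), np.uint8(166)), (np.uint8(19), np.uint8(89), np.uint8(152)), (np.uint8(20), np.uint8(84), np.uint8(79)), (np.uint8(18), np.uint8(81), np.uint8(72)), (np.uint8(20), np.uint8(83), np.uint8(71)), (np.uint8(21), np.uint8(69), np.uint8(125)), (np.uint8(21), np.uint8(70), np.uint8(127)), (np.uint8(22), np.uint8(69), np.uint8(126)), (np.uint8(21), np.uint8(69), np.uint8(126)), (np.uint8(21), np.uint8(70), np.uint8(127)), (np.uint8(20), np.uint8(67), np.uint8(80)), (np.uint8(22), np.uint8(72), np.uint8(81)), (np.uint8(21), np.uint8(65), np.uint8(82)), (np.uint8(20), np.uint8(43), np.uint8(72)), (np.uint8(20), np.uint8(45), np.uint8(85))]
col60 [(np.uint8(24), np.uint8(48), np.uint8(197)), (np.uint8(26), np.uint8(46), np.uint8(195)), (np.uint8(25), np.uint8(47), np.uint8(197)), (np.uint8(26), np.uint8(46), np.uint8(195)), (np.uint8(19), np.uint8(89), np.uint8(186)), (np.uint8(19), np.uint8(90), np.uint8(187)), (np.uint8(19), np.uint8(91), np.uint8(185)), (np.uint8(19), np.uint8(91), np.uint8(176)), (np.uint8(19), np.uint8(74), np.uint8(121)), (np.uint8(20), np.uint8(49), np.uint8(130)), (np.uint8(20), np.uint8(49), np.uint8(129)), (np.uint8(20), np.uint8(49), np.uint8(130)), (np.uint8(20), np.uint8(47), np.uint8(129))]
shelf corner [[ 0.4549 -0.1541  0.1   ]
 [ 0.4494 -0.1587  0.1   ]] deck corner [[ 0.4262 -0.1807  0.025 ]]
tip [[ 0.4379 -0.2188  0.1486]
 [ 0.4374 -0.2435  0.1486]] tail [[ 0.3405 -0.2155  0.1486]
 [ 0.34   -0.2406  0.1486]]
```

Converted, -0.088 m is -8.8, -0.005 m is -0.5.

jog_arm(offsets="-0.5 -4.5 0 0 0.01 | -0.5 -8.8 0 0 0.01 | -0.5 -8.8 0 0 0.01 | -0.5 -8.8 0 0 0.01 | -0.5 -8.8 0 0 0.01 | -0.5 -8.8 0 0 0.01")

```text
t: 5.55
tool_pos: [0.3564, -0.1424, 0.1323]
ee_rot: [1.0, -0.013, 0.0, 0.0]
ft_force: [-0.3, 0.0, -1.2]
grip_width: 0.0243
grasp_force: 59.6
```

```bash
python3 - <<'E'
from h import *
s=ctrl.observe(); print(s["tool_pos"],s["joints"],Ro.from_quat(s["ee_rot"]).as_euler('xyz',degrees=True))
E
```

```text
[ 0.35635113 -0.14238285  0.13227344] [ 0.38902777  0.151677   -0.18543956  2.2964963   0.04372204  0.69638521
 -1.42430994] [ 1.79989303e+02 -1.91607141e-03 -1.46872957e+00]
```

jog_arm(offsets="-0.3 0 4 0 0.01 | -0.3 0 6.5 0 0.01 | -0.3 0 6.5 0 0.01 | -0.3 0 6.5 0 0.01 | -0.3 0 6.5 0 0.01 | -0.3 0 6.5 0 0.01")

```text
t: 6.15
tool_pos: [0.3544, -0.1418, 0.0684]
ee_rot: [1.0, -0.012, 0.001, 0.0]
ft_force: [-0.4, -0.6, -1.3]
grip_width: 0.025
grasp_force: 59.6
```

```bash
python3 - <<'E'
from h import *
s=ctrl.observe(); print(s["tool_pos"],s["joints"])
np.set_printoptions(precision=4,suppress=True)
w=shot("wrist","i1"); z=s["tool_pos"][2]+.0167
I=w["img"][0:310,60:400,::-1]; cv2.imwrite('pics/i1c.png',cv2.resize(I,None,fx=1.9,fy=1.9,interpolation=cv2.INTER_CUBIC))
E
```

```text
[ 0.35438912 -0.14177412  0.06841931] [ 0.369759    0.27957624 -0.17247662  2.35155776  0.09707443  0.51389642
 -1.47611004]
```

View pics/i1c.png

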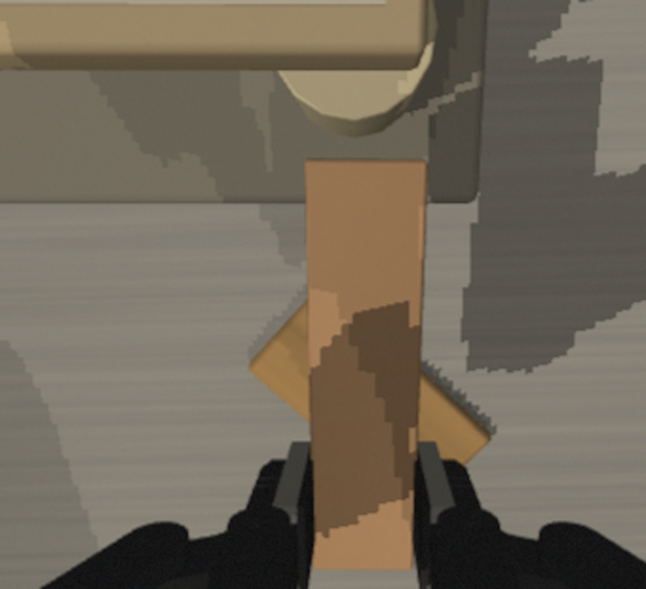

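The shim is in line with the prop: tip centre at crop column 366, prop about 356. The tip row is 158 and the prop front 135, so it is about 10 mm clear. I'll creep forward.

Converted, 0.012 m is 1.2, 0.008 m is 0.8.

jog_arm(offsets="0.4 0 0.11 0 0.01 | 0.8 0 0.11 0 0.01 | 1 0 0.11 0 0.01 | 1.2 0 0.11 0 0.01 | 1.3 0 0.11 0 0.01 | 1.3 0 0.11 0 0.01")

```text
t: 6.8
tool_pos: [0.365, -0.1416, 0.0659]
ee_rot: [1.0, -0.012, -0.001, -0.0]
ft_force: [-4.9, -0.7, 1.8]
grip_width: 0.0245
grasp_force: 60.1
```

jog_arm(offsets="0.1 0 0 0 0.01 | 0.2 0 0 0 0.01 | 0.3 0 0 0 0.01 | 0.4 0 0 0 0.01 | 0.4 0 0 0 0.01")

```text
t: 7.3
tool_pos: [0.3654, -0.1415, 0.0652]
ee_rot: [1.0, -0.013, -0.005, -0.0]
ft_force: [-11.9, 0.5, 7.3]
grip_width: 0.0246
grasp_force: 60.8
```

Contact came at the prop front, but the tool had sunk to 65.9 mm, so the bump doesn't decide it. I'll back off, raise it 2 mm and try again.

Units first: shifts go in cm. So -0.01 m is -1, -0.0015 m is -0.15.

jog_arm(offsets="-1 0 -0.15 0 0.01 | -1 0 -0.15 0 0.01 | -1 0 -0.15 0 0.01 | -1 0 -0.15 0 0.01 | -1 0 -0.15 0 0.01")

```text
t: 7.8
tool_pos: [0.3612, -0.1415, 0.0679]
ee_rot: [1.0, -0.012, 0.001, 0.0]
ft_force: [-0.1, -0.1, -0.5]
grip_width: 0.0245
grasp_force: 59.7
```

jog_arm(offsets="0 0 0 0 0.01 | 0 0 0 0 0.01 | 0 0 0 0 0.01")

```text
t: 8.1
tool_pos: [0.3605, -0.1414, 0.0677]
ee_rot: [1.0, -0.012, 0.0, -0.0]
ft_force: [0.2, 0.0, -1.2]
grip_width: 0.0244
grasp_force: 59.7
```

Converted, 0.007 m is 0.7, 0.006 m is 0.6.

jog_arm(offsets="0.2 0 0 0 0.01 | 0.4 0 0 0 0.01 | 0.5 0 0 0 0.01 | 0.6 0 0 0 0.01 | 0.7 0 0 0 0.01 | 0.7 0 0 0 0.01")

```text
t: 8.7
tool_pos: [0.3675, -0.1416, 0.0677]
ee_rot: [1.0, -0.012, 0.0, 0.0]
ft_force: [0.2, -0.0, -0.2]
grip_width: 0.0246
grasp_force: 59.7
```

```bash
python3 - <<'E'
from h import *
s=ctrl.observe(); print(s["tool_pos"],s["ft_force"])
w=shot("wrist","i2"); I=w["img"][0:200,150:350,::-1]; cv2.imwrite('pics/i2c.png',cv2.resize(I,None,fx=3,fy=3,interpolation=cv2.INTER_CUBIC))
E
```

```text
[ 0.36753253 -0.14164422  0.06772309] [ 0.17115226 -0.04395129 -0.15594052]
```

View pics/i2c.png

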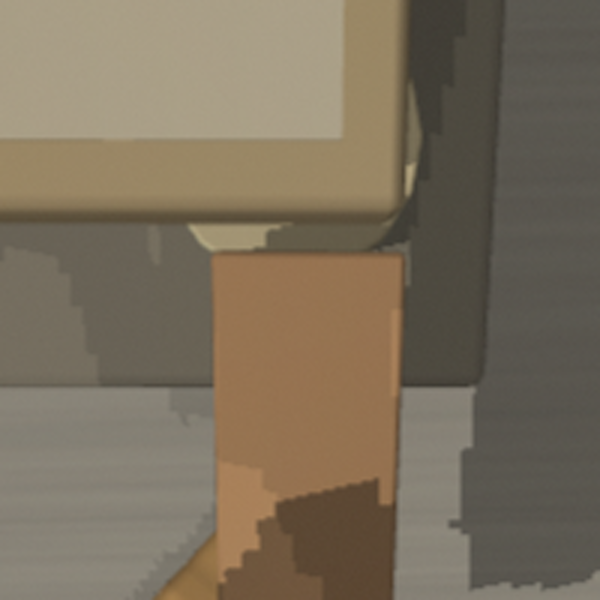

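The tip now passes over the prop's edge with no force (tip row 253, prop rim at row ~250). I'll continue gently under the shelf.

Converted, 0.004 m is 0.4, 0.005 m is 0.5.

jog_arm(offsets="0.1 0 0 0 0.01 | 0.2 0 0 0 0.01 | 0.3 0 0 0 0.01 | 0.4 0 0 0 0.01 | 0.5 0 0 0 0.01")

```text
t: 9.25
tool_pos: [0.3725, -0.1418, 0.0677]
ee_rot: [1.0, -0.012, 0.0, 0.0]
ft_force: [0.3, -0.5, -0.5]
grip_width: 0.0243
grasp_force: 59.7
```

jog_arm(offsets="0.1 0 0 0 0.01 | 0.2 0 0 0 0.01 | 0.4 0 0 0 0.01 | 0.5 0 0 0 0.01 | 0.5 0 0 0 0.01")

```text
t: 9.75
tool_pos: [0.3776, -0.1419, 0.0677]
ee_rot: [1.0, -0.012, 0.0, 0.0]
ft_force: [-0.8, -0.0, -0.8]
grip_width: 0.0245
grasp_force: 59.7
```

Converted, 0.015 m is 1.5, 0.012 m is 1.2.

jog_arm(offsets="0.3 0 0 0 0.01 | 0.6 0 0 0 0.01 | 0.9 0 0 0 0.01 | 1.2 0 0 0 0.01 | 1.5 0 0 0 0.01")

```text
t: 10.25
tool_pos: [0.3927, -0.1423, 0.0677]
ee_rot: [1.0, -0.012, 0.0, 0.0]
ft_force: [0.3, 0.3, -1.2]
grip_width: 0.0248
grasp_force: 59.7
```

jog_arm(offsets="0.5 0 0 0 0.01 | 1 0 0 0 0.01 | 1.5 0 0 0 0.01 | 2 0 0 0 0.01 | 2.5 0 0 0 0.01 | 3 0 0 0 0.01 | 3.4 0 0 0 0.01 | 3.4 0 0 0 0.01 | 3.4 0 0 0 0.01")

```text
t: 11.15
tool_pos: [0.4262, -0.143, 0.0676]
ee_rot: [1.0, -0.012, -0.0, -0.0]
ft_force: [-0.4, -0.7, -0.8]
grip_width: 0.0245
grasp_force: 59.7
```

It slides in freely to full depth, so shim20 (the thickest) fits. I'll lower it onto the prop and release.

Converted, 0.0015 m is 0.15, 0.001 m is 0.1.

jog_arm(offsets="0.1 0 0.05 0 0.01 | 0.1 0 0.1 0 0.01 | 0.1 0 0.15 0 0.01 | 0.1 0 0.15 0 0.01")

```text
t: 11.55
tool_pos: [0.4271, -0.1431, 0.0668]
ee_rot: [1.0, -0.012, -0.0, 0.0]
ft_force: [-3.5, 1.6, 9.3]
grip_width: 0.0248
grasp_force: 61.1
```

jog_arm(offsets="0 0 0 0 0.045 | 0 0 0 0 0.045 | 0 0 0 0 0.045 | 0 0 -4 0 0.045 | 0 0 -9 0 0.045 | 0 0 -12 0 0.045 | 0 0 -12 0 0.01 | 0 0 -12 0 0.0 | 0 0 -12 0 0.0 | 0 0 -12 0 0.0")

```text
t: 12.55
tool_pos: [0.4264, -0.1429, 0.1848]
ee_rot: [1.0, -0.012, -0.001, -0.0]
ft_force: [-1.5, 0.4, 1.1]
grip_width: -0.0001
grasp_force: 0.0
```

```bash
python3 - <<'E'
from h import *
np.set_printoptions(precision=4,suppress=True)
w=shot("wrist","j1"); s=w["s"]; print(s["tool_pos"],Ro.from_quat(s["ee_rot"]).as_euler('xyz',degrees=True))
E
```

```text
[ 0.4264 -0.1429  0.1848] [-179.9631    0.1582   -1.3809]
```

View pics/j1.png

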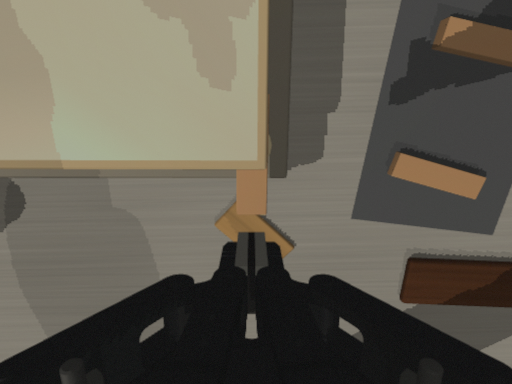

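The shim lies under the corner, its tail at (251,215), and the shelf corner is at about (267,168). Next I'll compute the press point.

```bash
python3 - <<'E'
from h import *
np.set_printoptions(precision=4,suppress=True)
w=shot("wrist"); s=w["s"]; c=onz(w,[(267,168)],.1)[0]; print("corner",c,"tail",onz(w,[(251,215)],.083))
y=np.radians(-1.7); R=np.array([[np.cos(y),-np.sin(y)],[np.sin(y),np.cos(y)]])
p=np.r_[c[:2]+R@[.025,.022],.1]; print("press",p,s["tool_pos"],"tool shift",totool(s,p-s["tool_pos"]))
E
```

```text
corner [ 0.4514 -0.1554  0.1   ] tail [[ 0.407  -0.1421  0.083 ]]
press [ 0.4771 -0.1342  0.1   ] [ 0.4265 -0.1429  0.1849] tool shift [ 0.0506 -0.0098  0.0848]
```

jog_arm(offsets="4.9 -0.9 0 0 0 | 4.9 -0.9 4.5 0 0 | 4.9 -0.9 7.5 0 0 | 4.9 -0.9 7.8 0 0 | 4.9 -0.9 7.8 0 0 | 4.9 -0.9 7.8 0 0")

```text
t: 13.25
tool_pos: [0.4774, -0.1355, 0.1094]
ee_rot: [1.0, -0.012, 0.001, 0.0]
ft_force: [0.1, -0.3, 0.7]
grip_width: 0.0002
grasp_force: 0.0
```

jog_arm(offsets="0 0 0.2 0 0 | 0 0 0.4 0 0 | 0 0 0.6 0 0 | 0 0 0.7 0 0 | 0 0 0.8 0 0 | 0 0 0.8 0 0")

```text
t: 13.85
tool_pos: [0.4765, -0.1353, 0.1001]
ee_rot: [1.0, -0.012, -0.0, -0.0]
ft_force: [0.3, 0.0, 0.5]
grip_width: 0.0004
grasp_force: 0.0
```

jog_arm(offsets="0 0 0.1 0 0 | 0 0 0.2 0 0 | 0 0 0.3 0 0 | 0 0 0.3 0 0")

```text
t: 14.25
tool_pos: [0.4765, -0.1354, 0.0983]
ee_rot: [1.0, -0.012, -0.0, 0.0]
ft_force: [-5.3, 1.5, 15.6]
grip_width: 0.0
grasp_force: 7.7
```

jog_arm(offsets="0 0 0.1 0 0 | 0 0 0.2 0 0 | 0 0 0.3 0 0 | 0 0 0.3 0 0")

```text
t: 14.65
tool_pos: [0.4766, -0.1355, 0.098]
ee_rot: [1.0, -0.012, -0.0, 0.001]
ft_force: [-15.9, 3.8, 47.1]
grip_width: 0.0006
grasp_force: 23.8
```

The corner stops at 98 mm under 47 N. Only the 2 mm slack is taken up, so it holds. I'll lift off and look over everything with the cups next.

Converted, -0.16 m is -16, -0.11 m is -11.

jog_arm(offsets="0 0 0 0 0 | 0 0 -0.3 0 0 | 0 0 -1 0 0 | 0 0 -6 0 0 | 0 0 -11 0 0 | 0 0 -16 0 0.05 | 0 0 -16 0 0.05")

```text
t: 15.35
tool_pos: [0.4806, -0.1359, 0.2612]
ee_rot: [1.0, -0.012, 0.006, 0.001]
ft_force: [1.8, -0.5, -0.2]
grip_width: 0.0281
grasp_force: 0.0
```

```bash
python3 - <<'E'
from h import *
np.set_printoptions(precision=4,suppress=True)
v=shot("top","t2"); hsv=cv2.cvtColor(v["img"],cv2.COLOR_RGB2HSV)
m=(hsv[...,1]>120)&((hsv[...,0]<13)|(hsv[...,0]>172)); m[:, :60]=0; m[:140]=0; m[:,240:]=0; m[265:]=0
for c,a,cn in blobs(m,60):
    (x,y),r=cv2.minEnclosingCircle(cn); print(c,a,(x,y,r)); 
I=v["img"][120:270,60:240,::-1]; cv2.imwrite('pics/cups.png',cv2.resize(I,None,fx=4,fy=4,interpolation=cv2.INTER_CUBIC))
E
```

```text
[132.342  160.4444] 459 (133.0, 161.0, 13.601571083068848)
[ 62.5949 164.2278] 79 (60.0, 162.5, 9.500100135803223)
[ 94.6411 195.4627] 482 (94.88461303710938, 195.96153259277344, 14.438813209533691)
[134.8023 194.0172] 349 (134.67051696777344, 194.6878662109375, 11.792048454284668)
[132.2558 228.7054] 129 (131.60743713378906, 230.6570281982422, 11.51253890991211)
```

View pics/cups.png

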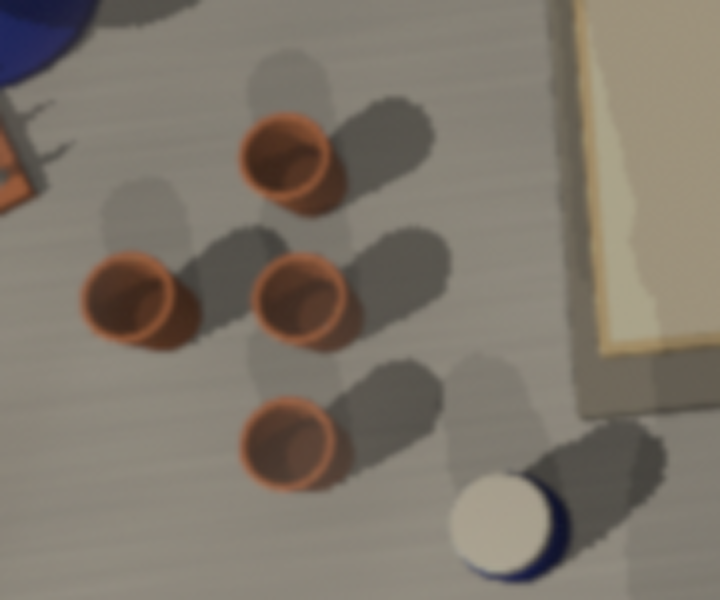

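The top view shows four cups with rim centres at crop px (285,158), (128,298), (300,300) and (287,443), and the jar cap at (501,526).

```bash
python3 - <<'E'
from h import *
np.set_printoptions(precision=4,suppress=True)
v=shot("top"); px=np.array([(285,158),(128,298),(300,300),(287,443)])/4+[60,120]
P=onz(v,px,.068); print(P); print("rim dia",onz(v,px+[11.2,0],.068)-onz(v,px-[11.2,0],.068))
print("jar",onz(v,np.array([(501,526)])/4+[60,120],.085))
s=ctrl.observe(); print(s["tool_pos"],s["t"],"shift to view",totool(s,np.array([.45,.33,.30])-s["tool_pos"]))
E
```

```text
[[0.6161 0.3341 0.068 ]
 [0.5359 0.437  0.068 ]
 [0.5212 0.3296 0.068 ]
 [0.4319 0.3424 0.068 ]]
rim dia [[-0.0071 -0.0572  0.    ]
 [-0.007  -0.056   0.    ]
 [-0.007  -0.056   0.    ]
 [-0.0069 -0.0548  0.    ]]
jar [[0.3635 0.2129 0.085 ]]
[ 0.4773 -0.1354  0.2554] 15.45 shift to view [-0.0385 -0.4646 -0.045 ]
```

jog_arm(offsets="0 -46.5 -4.5 0 0.085 | 0 -46.5 -4.5 0 0.085 | 0 -46.5 -4.5 0 0.085 | 0 -46.5 -4.5 0 0.085 | 0 -46.5 -4.5 0 0.085 | 0 -46.5 -4.5 0 0.085 | 0 -46.5 -4.5 0 0.085 | 0 -46.5 -4.5 0 0.085 | 0 -46.5 -4.5 0 0.085 | 0 -46.5 -4.5 0 0.085 | 0 -46.5 -4.5 0 0.085 | 0 -46.5 -4.5 0 0.085 | 0 -46.5 -4.5 0 0.085 | 0 -46.5 -4.5 0 0.085")

```text
t: 16.85
tool_pos: [0.4883, 0.3275, 0.2988]
ee_rot: [1.0, -0.013, -0.0, 0.001]
ft_force: [-0.9, -0.2, 0.2]
grip_width: 0.0849
grasp_force: 0.0
```

```bash
python3 - <<'E'
from h import *
np.set_printoptions(precision=4,suppress=True)
w=shot("wrist","c1"); s=w["s"]; print(s["tool_pos"],s["joints"])
P=np.array([[.6161,.3341,.068],[.5359,.437,.068],[.5212,.3296,.068],[.4319,.3424,.068]]); print(proj(w,P))
E
```

```text
[0.4883 0.3275 0.2988] [-0.306   0.3206 -0.4961  1.6608  0.1623  1.2022 -2.4374]
[[242.0937  54.5578]
 [159.885  128.937 ]
 [248.5367 138.6751]
 [240.8144 207.8427]]
```

View pics/c1.png

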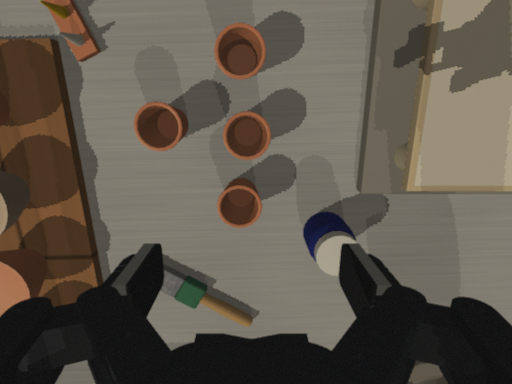

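The wrist view shows rim centres at (240,50), (160,126), (247,135) and (240,205), with the jar at (335,245). They match the top-view predictions within about 4 mm. I'll grasp cup at (.525,.330) first.

Converted, 0.275 m is 27.5, 0.265 m is 26.5.

jog_arm(offsets="3.7 -0.3 2 0 0.085 | 3.7 -0.3 7 0 0.085 | 3.7 -0.3 12 0 0.085 | 3.7 -0.3 17 0 0.085 | 3.7 -0.3 21 0 0.085 | 3.7 -0.3 24 0 0.085 | 3.7 -0.3 26.5 0 0.085 | 3.7 -0.3 27.5 0 0.085 | 3.7 -0.3 27.5 0 0.085 | 3.7 -0.3 27.5 0 0.085 | 3.7 -0.3 27.5 0 0.085")

```text
t: 18.0
tool_pos: [0.5259, 0.3323, 0.026]
ee_rot: [1.0, -0.012, 0.001, -0.001]
ft_force: [1.3, 0.9, 1.0]
grip_width: 0.0847
grasp_force: 0.0
```

jog_arm(offsets="0 0 0 0 0.03 | 0 0 0 0 0.03 | 0 0 0 0 0.03 | 0 0 0 0 0.03 | 0 0 0 0 0.03")

```text
t: 18.5
tool_pos: [0.5255, 0.332, 0.0259]
ee_rot: [1.0, -0.012, 0.001, -0.0]
ft_force: [-2.6, -2.2, 10.0]
grip_width: 0.0584
grasp_force: 61.3
```

Converted, 0.411 m is 41.1, 0.131 m is 13.1.

jog_arm(offsets="0 0 -4 0 0.03 | 0 0 -9 0 0.03 | 0 0 -14 0 0.03 | 0 2 -16 0 0.03 | 3 6 -16 0 0.03 | 5 10 -16 0 0.03 | 7 14 -16 0 0.03 | 9 18 -16 0 0.03 | 11 22 -16 0 0.03 | 13.1 26 -16 0 0.03 | 13.1 31 -16 0 0.03 | 13.1 35 -16 0 0.03 | 13.1 38.5 -16 0 0.03 | 13.1 40.5 -16 0 0.03 | 13.1 41.1 -15.5 0 0.03 | 13.1 41.1 -13.5 0 0.03 | 13.1 41.1 -11.5 0 0.03 | 13.1 41.1 -10.8 0 0.03 | 13.1 41.1 -10.8 0 0.03 | 13.1 41.1 -10.8 0 0.03")

```text
t: 20.5
tool_pos: [0.6464, -0.0814, 0.1328]
ee_rot: [1.0, -0.012, 0.0, -0.0]
ft_force: [0.6, -0.4, -2.2]
grip_width: 0.0583
grasp_force: 64.7
```

```bash
python3 - <<'E'
from h import *
w=shot("wrist","p1"); print(w["s"]["tool_pos"],w["s"]["ft_force"])
E
```

```text
[ 0.64636467 -0.08144142  0.13280659] [ 0.62608831 -0.44844382 -2.22501653]
```

View pics/p1.png

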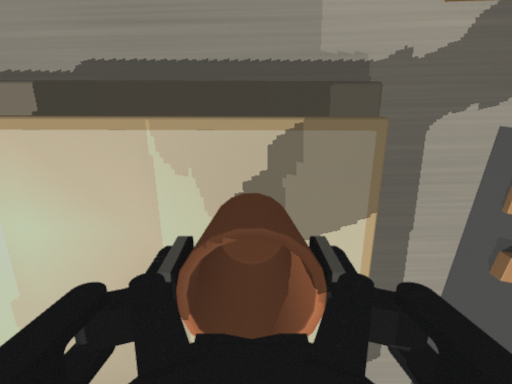

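The cup is held upright at (252,270), well inside the shelf's right edge (378). I'll lower it until it touches.

Converted, 0.006 m is 0.6, 0.005 m is 0.5.

jog_arm(offsets="0 0 0.3 0 0.03 | 0 0 0.5 0 0.03 | 0 0 0.6 0 0.03 | 0 0 0.6 0 0.03")

```text
t: 20.95
tool_pos: [0.6458, -0.0825, 0.1261]
ee_rot: [1.0, -0.012, -0.0, 0.0]
ft_force: [0.1, 0.4, -1.8]
grip_width: 0.0585
grasp_force: 64.7
```

jog_arm(offsets="0 0 0.1 0 0.03 | 0 0 0.1 0 0.03")

```text
t: 21.15
tool_pos: [0.6462, -0.0824, 0.1261]
ee_rot: [1.0, -0.012, 0.0, 0.0]
ft_force: [-2.4, -0.4, 4.2]
grip_width: 0.058
grasp_force: 64.6
```

jog_arm(offsets="0 0 0 0 0.085 | 0 0 0 0 0.085 | 0 0 0 0 0.085 | 0 0 -3 0 0.085 | 0 0 -8 0 0.085 | 0 0 -12 0 0.085 | -22.1 -42 -12 0 0.085 | -22.1 -42 -12 0 0.085 | -22.1 -42 -12 0 0.085 | -22.1 -42 -12 0 0.085 | -22.1 -42 -12 0 0.085 | -22.1 -42 -12 0 0.085 | -22.1 -42 -12 0 0.085 | -22.1 -42 -12 0 0.085 | -22.1 -42 -12 0 0.085 | -22.1 -42 -12 0 0.085 | -22.1 -42 -12 0 0.085 | -22.1 -42 -12 0 0.085 | -22.1 -42 -12 0 0.085")

```text
t: 23.05
tool_pos: [0.4361, 0.3414, 0.245]
ee_rot: [1.0, -0.013, 0.0, 0.0]
ft_force: [-0.7, 0.8, 0.8]
grip_width: 0.0849
grasp_force: 0.0
```

```bash
python3 - <<'E'
from h import *
np.set_printoptions(precision=4,suppress=True)
w=shot("wrist","c2"); s=w["s"]; print(s["tool_pos"],s["joints"])
hsv=cv2.cvtColor(w["img"],cv2.COLOR_RGB2HSV); m=(hsv[...,1]>110)&((hsv[...,0]<13)|(hsv[...,0]>172)); m[250:]=0
for c,a,cn in blobs(m,400): (x,y),r=cv2.minEnclosingCircle(cn); print(c,a,(x,y,r))
P=np.array([[.619,.335,.068],[.539,.437,.068],[.435,.343,.068]]); print(proj(w,P))
v=shot("top"); hsv=cv2.cvtColor(v["img"],cv2.COLOR_RGB2HSV); m=(hsv[...,1]>110)&((hsv[...,0]<13)|(hsv[...,0]>172))
for c,a,cn in blobs(m,60): print("top",c,a)
E
```

```text
[0.4361 0.3414 0.245 ] [-0.3     0.3219 -0.5864  1.8011  0.2009  1.0787 -2.5555]
[250.7138  10.1153] 919 (251.0, 0.5, 25.005098342895508)
[152.1762  75.9592] 3139 (154.5084686279297, 74.17137145996094, 34.712371826171875)
[248.2569 175.3988] 2242 (248.22900390625, 174.85496520996094, 27.27557373046875)
[[252.6804 -21.1104]
 [151.9919  75.542 ]
 [249.6425 175.3995]]
top [23.1429 70.5093] 2372
top [489.7704 137.1998] 1677
top [292.9187 117.5406] 566
top [ 56.0558 153.8279] 215
top [132.5795 160.6255] 478
top [438.9916 253.8246] 1431
top [  6.2967 289.1722] 418
top [  3.7298 335.6331] 248
```

jog_arm(offsets="-0.1 -0.2 5 0 0.085 | -0.1 -0.2 10 0 0.085 | -0.1 -0.2 15 0 0.085 | -0.1 -0.2 19 0 0.085 | -0.1 -0.2 21 0 0.085 | -0.1 -0.2 21.8 0 0.085 | -0.1 -0.2 21.8 0 0.085 | -0.1 -0.2 21.8 0 0.085 | -0.1 -0.2 21.8 0 0.03 | -0.1 -0.2 21.8 0 0.03 | -0.1 -0.2 21.8 0 0.03 | -0.1 -0.2 21.8 0 0.03 | -0.1 -0.2 21.8 0 0.03")

```text
t: 24.45
tool_pos: [0.4353, 0.3454, 0.0291]
ee_rot: [1.0, -0.012, 0.001, -0.001]
ft_force: [-0.7, -2.6, 11.1]
grip_width: 0.0583
grasp_force: 61.7
```

Converted, -0.16 m is -16, -0.103 m is -10.3.

jog_arm(offsets="0 0 -4 0 0.03 | 0 0 -9 0 0.03 | 0 0 -14 0 0.03 | 0 2 -16 0 0.03 | 2 6 -16 0 0.03 | 4 10 -16 0 0.03 | 6 14 -16 0 0.03 | 8 18 -16 0 0.03 | 9.2 22 -16 0 0.03 | 9.2 26 -16 0 0.03 | 9.2 31 -16 0 0.03 | 9.2 35.5 -16 0 0.03 | 9.2 39 -16 0 0.03 | 9.2 41.5 -16 0 0.03 | 9.2 42.1 -15.5 0 0.03 | 9.2 42.1 -13.5 0 0.03 | 9.2 42.1 -11.5 0 0.03 | 9.2 42.1 -10.5 0 0.03 | 9.2 42.1 -10.3 0 0.03 | 9.2 42.1 -10.3 0 0.03")

```text
t: 26.45
tool_pos: [0.5161, -0.0774, 0.1304]
ee_rot: [1.0, -0.012, 0.0, -0.0]
ft_force: [0.2, -0.7, -1.4]
grip_width: 0.0585
grasp_force: 64.4
```

jog_arm(offsets="0 0 0.1 0 0.03 | 0 0 0.2 0 0.03 | 0 0 0.2 0 0.03")

```text
t: 26.75
tool_pos: [0.5168, -0.0782, 0.1292]
ee_rot: [1.0, -0.012, 0.001, 0.0]
ft_force: [0.2, -0.2, 3.8]
grip_width: 0.0581
grasp_force: 64.7
```

Converted, -0.416 m is -41.6, -0.12 m is -12.

jog_arm(offsets="0 0 0 0 0.085 | 0 0 0 0 0.085 | 0 0 0 0 0.085 | 0 0 -3 0 0.085 | 0 0 -8 0 0.085 | 0 0 -12 0 0.085 | 2 -41.6 -12 0 0.085 | 9.2 -41.6 -12 0 0.085 | 9.2 -41.6 -12 0 0.085 | 9.2 -41.6 -12 0 0.085 | 9.2 -41.6 -12 0 0.085 | 9.2 -41.6 -12 0 0.085 | 9.2 -41.6 -12 0 0.085 | 9.2 -41.6 -12 0 0.085 | 9.2 -41.6 -12 0 0.085 | 9.2 -41.6 -12 0 0.085 | 9.2 -41.6 -12 0 0.085 | 9.2 -41.6 -12 0 0.085")

```text
t: 28.55
tool_pos: [0.6184, 0.3334, 0.2479]
ee_rot: [1.0, -0.013, -0.0, 0.001]
ft_force: [-0.1, -0.6, -0.7]
grip_width: 0.0852
grasp_force: 0.0
```

```bash
python3 - <<'E'
from h import *
np.set_printoptions(precision=4,suppress=True)
w=shot("wrist","c3"); s=w["s"]; print(s["tool_pos"],s["joints"][6])
hsv=cv2.cvtColor(w["img"],cv2.COLOR_RGB2HSV); m=(hsv[...,1]>110)&((hsv[...,0]<13)|(hsv[...,0]>172)); m[250:]=0
for c,a,cn in blobs(m,400): (x,y),r=cv2.minEnclosingCircle(cn); print(c,a,(x,y,r))
P=np.array([[.619,.335,.068],[.539,.437,.068]]); print(proj(w,P))
E
```

```text
[0.6184 0.3334 0.2479] -2.3970393652845954
[ 71.19  124.982] 1721 (69.5, 124.5, 43.22624969482422)
[247.7669 171.1617] 2214 (247.57830810546875, 170.740966796875, 26.959091186523438)
[167.924  229.3005] 1724 (163.98387145996094, 230.1774139404297, 30.119739532470703)
[[249.4415 173.2688]
 [164.3124 242.4768]]
```

Converted, -0.002 m is -0.2, 0.002 m is 0.2.

jog_arm(offsets="0.2 -0.2 5 0 0.085 | 0.2 -0.2 10 0 0.085 | 0.2 -0.2 15 0 0.085 | 0.2 -0.2 19 0 0.085 | 0.2 -0.2 21.5 0 0.085 | 0.2 -0.2 22.1 0 0.085 | 0.2 -0.2 22.1 0 0.085 | 0.2 -0.2 22.1 0 0.085 | 0.2 -0.2 22.1 0 0.03 | 0.2 -0.2 22.1 0 0.03 | 0.2 -0.2 22.1 0 0.03 | 0.2 -0.2 22.1 0 0.03 | 0.2 -0.2 22.1 0 0.03")

```text
t: 29.9
tool_pos: [0.6214, 0.3377, 0.0297]
ee_rot: [1.0, -0.012, 0.002, -0.0]
ft_force: [-2.2, -1.6, 8.0]
grip_width: 0.058
grasp_force: 62.5
```

Converted, 0.279 m is 27.9, 0.037 m is 3.7.

jog_arm(offsets="0 0 -4 0 0.03 | 0 0 -9 0 0.03 | 0 0 -13 0 0.03 | 0 2 -15 0 0.03 | 1 6 -15 0 0.03 | 2 10 -15 0 0.03 | 3 14 -15 0 0.03 | 3.7 18 -15 0 0.03 | 3.7 22 -15 0 0.03 | 3.7 25 -15 0 0.03 | 3.7 27 -15 0 0.03 | 3.7 27.8 -15 0 0.03 | 3.7 27.9 -13.5 0 0.03 | 3.7 27.9 -11.5 0 0.03 | 3.7 27.9 -10.5 0 0.03 | 3.7 27.9 -10.3 0 0.03 | 3.7 27.9 -10.3 0 0.03")

```text
t: 31.6
tool_pos: [0.65, 0.0596, 0.13]
ee_rot: [1.0, -0.011, -0.0, -0.0]
ft_force: [1.2, -0.4, -2.0]
grip_width: 0.058
grasp_force: 64.8
```

jog_arm(offsets="0 0 0.1 0 0.03 | 0 0 0.2 0 0.03 | 0 0 0.2 0 0.03")

```text
t: 31.9
tool_pos: [0.6509, 0.0595, 0.1298]
ee_rot: [1.0, -0.011, 0.001, -0.001]
ft_force: [-2.9, 0.6, 9.3]
grip_width: 0.058
grasp_force: 65.3
```

jog_arm(offsets="0 0 0 0 0.085 | 0 0 0 0 0.085 | 0 0 0 0 0.085 | 0 0 -3 0 0.085 | 0 0 -8 0 0.085 | 0 0 -12 0 0.085 | -12 -37.5 -12 0 0.085 | -12 -37.5 -12 0 0.085 | -12 -37.5 -12 0 0.085 | -12 -37.5 -12 0 0.085 | -12 -37.5 -12 0 0.085 | -12 -37.5 -12 0 0.085 | -12 -37.5 -12 0 0.085 | -12 -37.5 -12 0 0.085 | -12 -37.5 -12 0 0.085 | -12 -37.5 -12 0 0.085 | -12 -37.5 -12 0 0.085")

```text
t: 33.6
tool_pos: [0.5404, 0.4338, 0.2477]
ee_rot: [1.0, -0.013, 0.0, 0.001]
ft_force: [1.1, -0.7, -0.2]
grip_width: 0.0849
grasp_force: 0.0
```

```bash
python3 - <<'E'
from h import *
np.set_printoptions(precision=4,suppress=True)
w=shot("wrist","c4"); s=w["s"]; print(s["tool_pos"],s["joints"][6])
hsv=cv2.cvtColor(w["img"],cv2.COLOR_RGB2HSV); m=(hsv[...,1]>110)&((hsv[...,0]<13)|(hsv[...,0]>172)); m[250:]=0
for c,a,cn in blobs(m,400): (x,y),r=cv2.minEnclosingCircle(cn); print(c,a,(x,y,r))
print(proj(w,[[.539,.437,.068]]))
E
```

```text
[0.5404 0.4338 0.2477] -2.600052881859351
[141.8277  53.3653] 1927 (138.5, 48.0, 52.82291793823242)
[ 30.2828 154.7463] 5526 (22.21263885498047, 152.55807495117188, 52.48982620239258)
[245.6046 174.0772] 2203 (245.5444793701172, 173.61199951171875, 26.982505798339844)
[[248.0988 175.1777]]
```

jog_arm(offsets="0 -0.4 5 0 0.085 | 0 -0.4 10 0 0.085 | 0 -0.4 15 0 0.085 | 0 -0.4 19 0 0.085 | 0 -0.4 21.5 0 0.085 | 0 -0.4 22.1 0 0.085 | 0 -0.4 22.1 0 0.085 | 0 -0.4 22.1 0 0.085 | 0 -0.4 22.1 0 0.03 | 0 -0.4 22.1 0 0.03 | 0 -0.4 22.1 0 0.03 | 0 -0.4 22.1 0 0.03 | 0 -0.4 22.1 0 0.03")

```text
t: 34.95
tool_pos: [0.5405, 0.44, 0.0295]
ee_rot: [1.0, -0.012, 0.001, -0.001]
ft_force: [-0.4, -2.8, 6.9]
grip_width: 0.057
grasp_force: 62.8
```

Converted, 0.378 m is 37.8, -0.01 m is -1.

jog_arm(offsets="0 0 -4 0 0.03 | 0 0 -9 0 0.03 | 0 0 -13 0 0.03 | 0 2 -16 0 0.03 | 0 6 -16 0 0.03 | 0 10 -16 0 0.03 | 0 14 -16 0 0.03 | 0 18 -16 0 0.03 | 0 22 -16 0 0.03 | -1 26 -16 0 0.03 | -1 30 -16 0 0.03 | -1 34 -16 0 0.03 | -1 36.5 -16 0 0.03 | -1 37.8 -15.5 0 0.03 | -1 37.8 -13.5 0 0.03 | -1 37.8 -11.5 0 0.03 | -1 37.8 -10.5 0 0.03 | -1 37.8 -10.3 0 0.03 | -1 37.8 -10.3 0 0.03")

```text
t: 36.85
tool_pos: [0.5205, 0.0626, 0.1305]
ee_rot: [1.0, -0.011, 0.0, -0.0]
ft_force: [-0.3, -0.4, -1.7]
grip_width: 0.0573
grasp_force: 64.4
```

jog_arm(offsets="0 0 0.1 0 0.03 | 0 0 0.2 0 0.03 | 0 0 0.2 0 0.03")

```text
t: 37.15
tool_pos: [0.5212, 0.0621, 0.1294]
ee_rot: [1.0, -0.012, 0.001, -0.0]
ft_force: [-1.6, -0.4, 5.4]
grip_width: 0.0571
grasp_force: 64.7
```

Release, rise well clear, then look at everything from above.

Converted, -0.3 m is -30, -0.25 m is -25.

jog_arm(offsets="0 0 0 0 0.085 | 0 0 0 0 0.085 | 0 0 0 0 0.085 | 0 0 -3 0 0.085 | 0 0 -8 0 0.085 | 0 0 -13 0 0.085 | 0 -5 -17 0 0.085 | 0 -10 -17 0 0.085 | 0 -15 -17 0 0.085 | 0 -20 -17 0 0.085 | 0 -25 -17 0 0.085 | 0 -30 -17 0 0.085 | 0 -30 -17 0 0.085 | 0 -30 -17 0 0.085")

```text
t: 38.55
tool_pos: [0.5263, 0.3643, 0.2977]
ee_rot: [1.0, -0.01, -0.001, -0.001]
ft_force: [-0.2, -1.0, 0.3]
grip_width: 0.0849
grasp_force: 0.0
```

```bash
python3 - <<'E'
from h import *
v=shot("top","t3"); u=shot("scene")
cv2.imwrite('pics/end.png',np.hstack([cv2.resize(v["img"][80:270,140:445,::-1],None,fx=1.3,fy=1.3),cv2.resize(u["img"][100:290,90:390,::-1],None,fx=1.3,fy=1.3)]))
E
```

```text
(no output)
```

View pics/end.png

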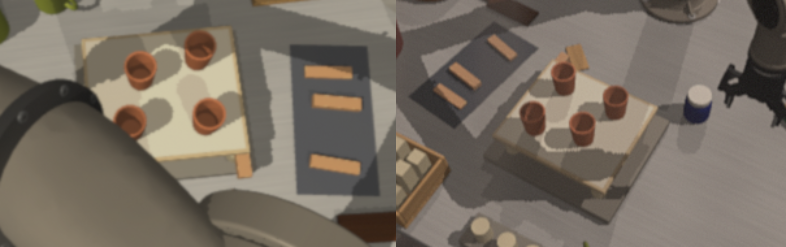

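The final view shows four cups upright and spaced on the shelf, the shim at the front-right corner (crop 243,165), and the other three shims flat on the mat. The shelf corners are where they were, and the jar and rib are undisturbed. Handing in.

```bash
python3 -c "
from bench import ctrl
print(ctrl.job_done())"
```

```text
the job is handed in; nothing more can be done
None
```

I handed the job in: the 20 mm shim, the thickest, slid in freely and lies on the short prop; pressed at 47 N, the corner sank only the 2 mm slack; all four cups stand upright and apart on the shelf, and the three spare shims lie flat on the mat.

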